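Tuck the saucepan handle in under the wire shelf

ROBOT

A 6-joint arm with a two-finger parallel gripper is mounted at the origin on the work surface. World frame = base frame: x ahead of the robot, y to its left, z up, the work surface at z = 0. Lengths are in mm, angles in degrees, forces in N, time in s.
With the tool pointing down it reaches from about 300 to 850 mm from the base axis. Payload 4.2 kg.
Tool frame: the origin (TCP) lies at the centre of the arm's flange, where the gripper is bolted on; the fingertips stand 191 mm ahead of it and the grasp point (between the pads) lies 172 mm ahead of it; y points along the fingers, x is the direction in which the jaws open and shut, and the axes are right-handed (so a half turn about y gives the same grasp; the last joint's range is limited). The gripper opens to 91 mm and grips with 3 to 60 N. Pads are 32 mm wide; open, the fingers measure 118 mm over their backs; the gripper's body (76 mm by 178 mm) begins 60 mm behind the grasp point.
Start: joints at [-69.557, 18.312, 89.639, -0, 72.044, -1.146], TCP at [211.568, -534.661, 404.776] pointing down, gripper open.
Joint ranges: [-177.97, 177.97], [-48.28, 115.42], [12.27, 149.76], [-77.06, 257.06], [2.81, 150.46], [-146.56, 146.56]. Speed limits (degrees/s): [147.25, 147.25, 180, 180, 180, 180].

INTERFACE

Orientations are given as [roll, pitch, yaw] about the fixed x, y, z axes, in that order (R = Rz(yaw) Ry(pitch) Rx(roll)).
In Python, from workcell import env gives the robot as it stands.
- The arm moves only by the tool carry_out, never from a script. Its argument "increments" is a list of rows, each a list of 3 entries, a list of its own where there are three numbers: the turn, a rotation vector about the tool's x, y, z in rad, then the shift along the tool's x, y, z in mm, then the closure, from 0 (fully open) to 1 (shut). In form: [[[wx, wy, wz], [dx, dy, dz], claw], ...]. A call has 1 to 10 rows; each row is the pose to reach, as a shift and turn from the pose commanded when the call began, along the tool's axes at that moment; what a row does not reach only later rows make up. A row lasts 1/12 s, in which the tool goes at most 41.7 mm and 7.16 degrees, less where a joint would pass 70% of its speed; a pose out of reach is approached as far as the arm can. A call with a gripper value outside its range is refused whole. The fingers move at their own pace and stop on an object; "force" is the grip in N (left out, the last holds). Time passes only in rows, so rows that repeat a pose let the fingers close. It gives the time, the measured TCP pose, the force and the opening at its end, in the units of the state.
- env.state(): the state, without advancing time (a new reading comes with each control period).
- env.grab_frame(name): name is "scene" or "top" or "wrist"; returns a dict with "frame" (420x560x3 uint8, blue, green, red), "z_map" (420x560 float32, mm along the optical axis (not along the pixel's ray), 0 where there is no reading), "camera_matrix" (3x3 intrinsics, pixels), "rvec" (rotation vector, rad) and "tvec" (3), from world to camera coordinates, as OpenCV has them; the wrist camera has in their place "hand_eye" (4x4, takes a point from camera to tool coordinates, whose origin is the TCP and whose axes are the tool frame's). Camera axes: x right, y down, z forward; pixel columns grow to the right and rows downward; lengths in mm; the calibration is good to about 2 mm. A picture is of the moment at which its call begins: read the wrist's pose just before it.
- env.job_done(): hands the job in, once; it reports no verdict.
The state is a dict: "time_s": time; "qpos": joint angles; "qvel": joint speeds; "effort": joint torques, N m; "ee_pos": TCP position; "ee_rot": TCP orientation; "force": force on the tool from outside, world axes, zero at the start; "torque": the same for the moment, N m; "gripper_width": finger opening in mm.
Only numpy, scipy, OpenCV 4.12 (cv2) and the standard library are available. Lean on these libraries where they do the work, as an engineer would, in place of code of your own. Each camera call takes 0.05 s, during which the arm holds its last target. There are 200 camera calls.

TASK

The saucepan's long handle sticks out at the front of the hob where someone will catch it. Turn the pan where it stands, flat on the hob and never lifted or tipped, until the handle is tucked in under the wire shelf and points into the gap between the two round tins, over neither of them and a clear finger's width from each, so that both tins can be lifted out, and the whole base is inside its marked ring. Then let go, leaving the tins, the milk pan and the other things where they are.

Things in the scene. Friction and masses are not known exactly. Their poses are not given: they have to be found in the camera images.
- saucepan: Loose aluminium saucepan, 0.5-0.95 kg, free to slide and turn on the hob. Diameter 150 (base 140), 60 high, open, wall 3. Origin: centre of underside, 30 above the table; z up, x along the long handle: a wooden bar 18 wide, 16 tall, centre line 47 above the underside, 83 to 205 from the axis. Opposite (-x) a fixed helper lug of the same section and height, 75 to 124 from the axis.
- handle_tip (a point): Outer end of the long handle, on its centre line: 205 from the pan's axis, 47 above its underside.
- handle_grip (a point): A good place to pinch the long handle across its 18 mm width: on its centre line, 140 from the pan's axis.
- lug_grip (a point): A good place to pinch the helper lug across its 18 mm width: on its centre line, 104 from the pan's axis on the side away from the long handle.
- hob: Fixed flat two-ring hob, 260 deep (x) by 520 wide (y), 30 high with a flat black top; origin on the table under its centre, x pointing away from the robot. Knobs along its front.
- ring (a point): Centre of the saucepan's marked ring, on the hob's top: a thin grey printed circle of outside diameter 176, 120 to the +y side of the hob's centre. The pan's base is inside it when the pan's axis is within 18 of this point.
- wire_shelf: Fixed stainless wire shelf behind the pans. Origin on the table under the middle of its front edge; x away from the robot, parallel to the hob's x. Board x 0 to 260, 800 wide (y), underside 140 and top 152 above the table; legs 14 thick at the corners (y +-390). A thin dark mat lies on the table under it. Pan and handle pass under it; a gripper pointing down does not.
- tin_a: Closed round aluminium tin, diameter 98, 50 high, 0.4 kg, loose, on the table under the wire shelf, low enough for the pan's handle to pass over; origin centre of its underside. The two tins stand side by side about 210 apart, one each side of the gap (either may be on either side).
- tin_b: The other closed round aluminium tin, diameter 98, 42 high, 0.35 kg; origin centre of its underside.
- milk_pan: Loose milk pan on the hob's other ring, 240 to the -y side of the saucepan: diameter 100, 62 high, 0.45 kg; its handle (x axis, 14 wide, to 148 out) points away to the side. It blocks the saucepan handle's way round on that side; the +y side is open. Origin: centre of underside.
- mate_cup: Bystander: loose red enamel mate cup, diameter 76, 80 high, on the table to the +y side; origin centre of underside.
- bombilla: Bystander: loose steel bombilla (drinking straw) lying on the table in front of the hob, 170 long, 12 high; origin under its middle.
- spoon: Bystander: loose white ceramic spoon lying on the table beside the hob, 145 long, 12 high; origin under its middle.
- yerbera: Bystander: white plastic container 97 x 77, 93 high, with a sliding latch on top, on the table to the -y side of the hob; origin centre of underside.
- jar: Bystander: small glass jar, diameter 60, 85 high, on the table in front of the hob's +y end; origin centre of underside.
There are look-alikes about, which are no part of the job. Leave any green look-alike of the tin_a alone. What is shaped like the tin_b but brown is not meant.

How it is judged:
By the outcome, as a careful person would: the job done as asked, in the order asked, and still so for the second after the job is handed in, with the robot touching nothing.
It also fails if it takes over 48 s, if anything falls off the work surface, if the arm or the gripper's body presses on something with over 40 N, if the wrist force passes 120 N, or if a joint passes its speed limit or range.

## Working session

There is one attempt and no reset: what is moved stays moved. The work goes in short steps, Python scripts to look and compute and a tool call to move; the robot and the scene stay as the last step left them, time stands still between calls to the robot, and variables do not carry over. Pictures are saved under pics/ and viewed, about 8 in all and at most 12, crops included, and the job is handed in when it is done.

Besides the shell and the picture viewer there is one more tool, called in YAML: its name, and indented under it one key for each argument. carry_out: Moves the arm, as the interface text tells. Its arguments: {"type":"object","properties":{"increments":{"type":"array","items":{"type":"array"}},"force":{"type":"number"}},"required":["increments"]}

```bash
mkdir -p pics; cat > h.py <<'E'
import numpy as np, cv2
from workcell import env
from scipy.spatial.transform import Rotation as R
def grab(n):
    f=env.grab_frame(n); np.savez('/tmp/%s.npz'%n,**f); return f
def world(f):
    K=f["camera_matrix"];Rm=cv2.Rodrigues(np.array(f["rvec"],float))[0];t=np.array(f["tvec"],float).ravel()
    z=f["z_map"];v,u=np.indices(z.shape)
    P=np.stack([(u-K[0,2])/K[0,0]*z,(v-K[1,2])/K[1,1]*z,z],-1)
    W=(P-t)@Rm; W[z==0]=np.nan
    return W
E
python3 - <<'E'
from h import *
for n in("scene","top"):
    f=grab(n);cv2.imwrite(f'pics/{n}0.png',f["frame"])
    Rm=cv2.Rodrigues(np.array(f["rvec"],float))[0];print(n,-Rm.T@np.array(f["tvec"]).ravel(),f["camera_matrix"][0,0],Rm[2])
print(env.state())
E
```

```text
scene [ 758.69413195 -712.67145185  941.32831435] 428.3493033303939 [-0.17607579  0.609435   -0.77303707]
top [ 387.59898039   -8.10507573 1535.77337557] 510.2480046267455 [ 0.10931762 -0.00273861 -0.9940031 ]
{'time_s': 0.1, 'qpos': array([-6.95564277e+01,  1.83494287e+01,  8.96984692e+01, -1.82682600e-03,
        7.20428613e+01, -1.14570948e+00]), 'qvel': array([ 0.01561539, -0.14042575, -0.26915455,  0.03217984,  0.04584806,
        0.00051516]), 'effort': array([-5.87077011e-04, -4.13334203e+01, -2.32509774e+01,  7.29553937e-02,
        4.22170619e-02, -5.03237311e-05]), 'ee_pos': array([ 211.52344929, -534.53634937,  403.9959766 ]), 'ee_rot': array([-89.99992186,   0.0907758 , -68.41015357]), 'force': array([ 0.49803541, -0.38951077,  0.64038925]), 'torque': array([0.05215445, 0.0476945 , 0.02596741]), 'gripper_width': 91.04315289367459}
```

View pics/scene0.png

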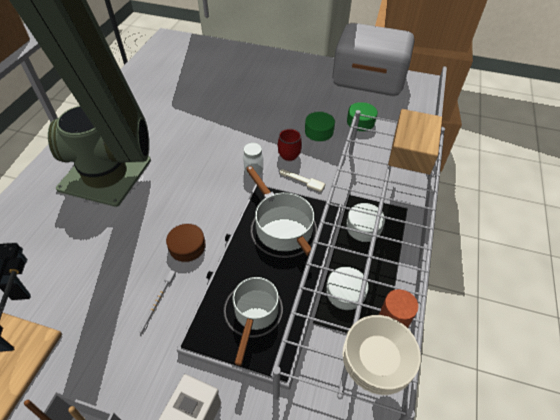

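View pics/top0.png

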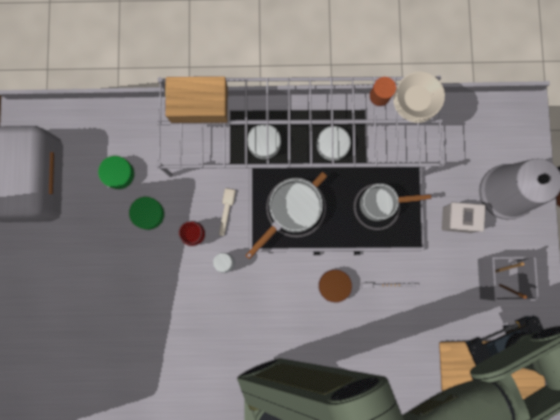

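Top view: the saucepan is at (296,207) with its handle towards (250,255) and its lug at (322,178). The two white tins under the shelf are at (265,140) and (334,142). The look-alikes are outside the shelf: green at (116,172) and (146,213), brown at (335,286), and a rust-red one at (384,91). Next I'll measure.

```bash
cat > m.py <<'E'
from h import *
def circ(p):
    A=np.c_[2*p,np.ones(len(p))];s=np.linalg.lstsq(A,(p**2).sum(1),rcond=None)[0]
    return s[:2],np.sqrt(s[2]+s[:2]@s[:2])
def robust(p):
    for _ in range(6):
        c,r=circ(p);e=abs(np.hypot(*(p-c).T)-r);p=p[e<max(2.5,2*np.median(e))]
    return c,r,len(p)
def ray(f,u,v,h):
    Rm=cv2.Rodrigues(np.array(f["rvec"],float))[0];t=np.array(f["tvec"],float).ravel()
    uv=np.atleast_2d(np.c_[u,v]).astype(float)
    d=np.c_[cv2.undistortPoints(uv[:,None],f["camera_matrix"],None)[:,0],np.ones(len(uv))]@Rm
    C=-Rm.T@t; return C+d*((h-C[2])/d[:,2])[:,None]
def pan(f,guess):
    W=world(f);z=W[...,2];d=np.hypot(W[...,0]-guess[0],W[...,1]-guess[1])
    m=(abs(z-90)<5)&(d<95); hsv=cv2.cvtColor(f["frame"],cv2.COLOR_BGR2HSV)
    wood=(hsv[...,1]>110)&((hsv[...,0]<16))
    c,r,n=robust(W[m&~wood][:,:2])
    w=W[wood&(d<215)&(z>60)&(z<100)]
    rad=np.hypot(*(w[:,:2]-c).T)
    out=[]
    for lo,hi in((135,215),(80,130)):
        q=w[(rad>lo)&(rad<hi)];out.append((len(q),q.mean(0).round(1),np.degrees(np.arctan2(*(q.mean(0)[:2]-c)[::-1])).round(1),rad[(rad>lo)&(rad<hi)].max().round(1)) if len(q) else None)
    return c,r,n,out
E
python3 - <<'E'
from m import *
for n in("top","scene"):
    f=dict(np.load(f'/tmp/{n}.npz'));W=world(f)
    if n=="top": g=ray(f,[296],[207],90)[0];print("guess",g)
    print(n,"pan",pan(f,g[:2]))
    hsv=cv2.cvtColor(f["frame"],cv2.COLOR_BGR2HSV)
    # tins
    for nm,px in(("L",{"top":(265,140),"scene":(365,220)}[n]),("R",{"top":(334,142),"scene":(347,288)}[n])):
        u,v=px;p=W[v-22:v+23,u-25:u+26].reshape(-1,3)
        q=p[(p[:,2]>34)&(p[:,2]<60)];zt=np.median(q[:,2]);q=q[abs(q[:,2]-zt)<5]
        hull=cv2.convexHull(q[:,:2].astype(np.float32))
        print(nm,zt.round(1),len(q),cv2.minEnclosingCircle(hull))
    # hob top: dark, z 30
    m=(abs(W[...,2]-30)<7)&(hsv[...,2]<60)
    m=cv2.morphologyEx(m.astype(np.uint8),cv2.MORPH_OPEN,np.ones((3,3)))>0
    q=W[m][:,:2];q=q[(q[:,0]>g[0]-250)]
    print("hob",len(q),cv2.minAreaRect(q.astype(np.float32)),np.percentile(q,[.5,99.5],axis=0))
    s=W[(abs(W[...,2]-149)<8)&(W[...,0]>g[0])&(W[...,0]<g[0]+500)&(abs(W[...,1])<450)]
    print("shelf",len(s),np.percentile(s,[.5,5,50,99],axis=0).round(0).tolist())
    if n=="top": cv2.imwrite('pics/top_crop.png',cv2.resize(f["frame"][100:270,210:410],None,fx=4,fy=3.5,interpolation=cv2.INTER_CUBIC)[:600])
E
```

```text
guess [574.81878457 -58.09555911  90.        ]
top pan (array([581.10803949, -57.60180588]), np.float64(73.12828481405757), 155, [(104, array([466.3,  53.1,  84.7]), np.float64(136.0), np.float64(189.3)), (179, array([580.9, -57.6,  84.7]), np.float64(-178.3), np.float64(129.5))])
L 50.4 628 ((783.0842895507812, 33.05579376220703), 49.358882904052734)
R 42.5 646 ((774.1632690429688, -177.57064819335938), 48.73877716064453)
hob 7855 ((581.453125, -180.62098693847656), (497.6242980957031, 237.49551391601562), 89.42971801757812) [[ 463.64561987 -425.27346836]
 [ 698.88919978   67.52916358]]
shelf 3548 [[676.0, -442.0, 142.0], [679.0, -385.0, 145.0], [801.0, -70.0, 150.0], [935.0, 320.0, 157.0]]
scene pan (array([581.55676566, -59.09259847]), np.float64(72.8784775946664), 202, [(108, array([461. ,  54.7,  81.3]), np.float64(136.7), np.float64(201.0)), (189, array([595.6, -75.2,  81.2]), np.float64(-49.0), np.float64(129.4))])
L 46.9 680 ((783.7639770507812, 31.47995948791504), 50.34989547729492)
R 39.3 934 ((775.0045776367188, -178.14036560058594), 49.41884994506836)
hob 10699 ((524.3416748046875, -39.76324462890625), (785.1442260742188, 353.25201416015625), 89.60066986083984) [[ 455.96008346 -431.15649313]
 [ 698.74847563   65.38165753]]
shelf 4957 [[676.0, -447.0, 142.0], [679.0, -423.0, 144.0], [803.0, -157.0, 148.0], [936.0, 317.0, 154.0]]
```

View pics/top_crop.png

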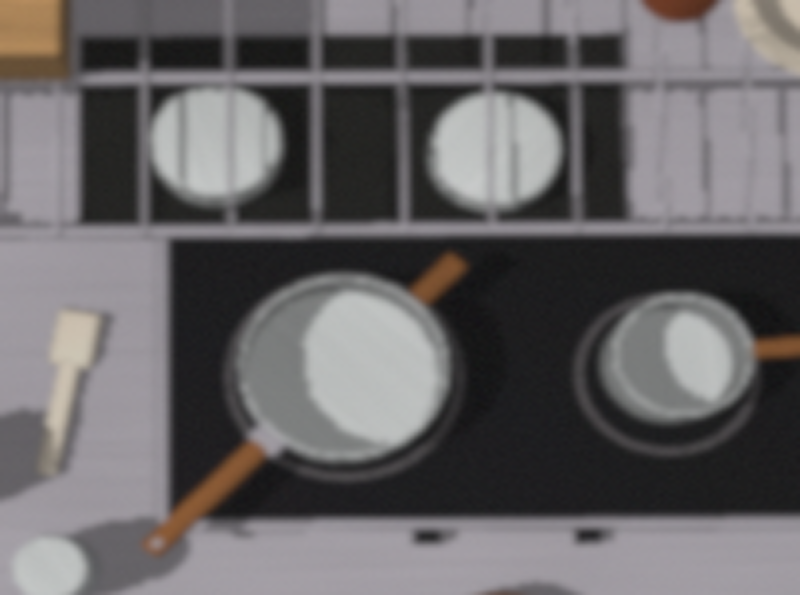

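```bash
python3 - <<'E'
from m import *
f=dict(np.load('/tmp/top.npz'))
px=np.array([[252.5,200],[423.5,200],[300,168],[300,247.7],[300,164.5]])
print("hob L,R,back,front @30\n",ray(f,px[:4,0],px[:4,1],30).round(1),"\nshelf front @152",ray(f,[300],[165],152).round(1))
g=cv2.cvtColor(f["frame"],cv2.COLOR_BGR2GRAY);hsv=cv2.cvtColor(f["frame"],cv2.COLOR_BGR2HSV)
v,u=np.indices(g.shape);P=ray(f,u.ravel(),v.ravel(),30)[:,:2]
# ring: bright local maxima among dark pixels
th=cv2.morphologyEx(g,cv2.MORPH_TOPHAT,np.ones((5,5)))
for g0 in((575,-65),(575,-305)):
    d=np.hypot(*(P-g0).T);m=(d<100)&(d>(74 if g0[1]>-100 else 60))&(th.ravel()>12)&(g.ravel()<130)&(hsv[...,1].ravel()<90)
    p=P[m]; print(len(p),robust(p))
W=world(f);s=W[(abs(W[...,2]-149)<8)&(W[...,0]>640)&(W[...,0]<960)]
h,e=np.histogram(s[:,0],np.arange(650,960,6));print(list(zip(e.astype(int),h)))
# handle direction: PCA line of top at z=85 in rays
wood=(hsv[...,1]>110)&(hsv[...,0]<16)&(u>230)&(u<300)&(v>205)&(v<265)
p=ray(f,u[wood],v[wood],85)[:,:2];l=cv2.fitLine(p.astype(np.float32),cv2.DIST_HUBER,0,.01,.01).ravel();print("handle",l,np.degrees(np.arctan2(l[1],l[0])),np.cross(l[:2],np.array([581.3,-58.3])-l[2:]),[np.hypot(*(p-[581.3,-58.3]).T).min(),np.hypot(*(p-[581.3,-58.3]).T).max()])
E
```

```text
hob L,R,back,front @30
 [[ 605.8   69.    30. ]
 [ 597.1 -440.6   30. ]
 [ 700.4  -74.6   30. ]
 [ 461.4  -69.5   30. ]] 
shelf front @152 [[683.4 -69.4 152. ]]
147 (array([581.02172295, -60.65292289]), np.float64(84.85257995232465), 141)
217 (array([ 579.14563729, -300.77184855]), np.float64(67.30780270961166), 131)
[(np.int64(650), np.int64(15)), (np.int64(656), np.int64(17)), (np.int64(662), np.int64(17)), (np.int64(668), np.int64(17)), (np.int64(674), np.int64(266)), (np.int64(680), np.int64(590)), (np.int64(686), np.int64(228)), (np.int64(692), np.int64(50)), (np.int64(698), np.int64(45)), (np.int64(704), np.int64(61)), (np.int64(710), np.int64(46)), (np.int64(716), np.int64(52)), (np.int64(722), np.int64(47)), (np.int64(728), np.int64(52)), (np.int64(734), np.int64(56)), (np.int64(740), np.int64(56)), (np.int64(746), np.int64(48)), (np.int64(752), np.int64(59)), (np.int64(758), np.int64(50)), (np.int64(764), np.int64(54)), (np.int64(770), np.int64(51)), (np.int64(776), np.int64(49)), (np.int64(782), np.int64(49)), (np.int64(788), np.int64(52)), (np.int64(794), np.int64(79)), (n
[... 410 characters left out ...]
64(878), np.int64(17)), (np.int64(884), np.int64(21)), (np.int64(890), np.int64(19)), (np.int64(896), np.int64(22)), (np.int64(902), np.int64(23)), (np.int64(908), np.int64(28)), (np.int64(914), np.int64(23)), (np.int64(920), np.int64(82)), (np.int64(926), np.int64(383)), (np.int64(932), np.int64(162)), (np.int64(938), np.int64(1)), (np.int64(944), np.int64(0)), (np.int64(950), np.int64(0))]
handle [  0.719376    -0.69462085 482.47482     39.198586  ] -43.997013 -1.4921169160333392 [np.float64(91.35595985162006), np.float64(189.98975580542606)]<stdin>:16: DeprecationWarning: Arrays of 2-dimensional vectors are deprecated. Use arrays of 3-dimensional vectors instead. (deprecated in NumPy 2.0)
```

```bash
cat > p.py <<'E'
import numpy as np
def rows(s,ps):  # poses (x,y,z,yaw) of TCP -> turn about tool y, shift
    c,n=np.cos(np.radians(s[3])),np.sin(np.radians(s[3]))
    for p in ps:
        d=np.array(p[:3])-s[:3]; print([round(-np.radians(p[3]-s[3]),3)],[round(d[0]*c+d[1]*n,1),round(-d[2],1),round(-d[0]*n+d[1]*c,1)])
def pan(c,th,r): # handle angle th, grip radius r (negative lug)
    a=np.radians(th); return (c[0]+r*np.cos(a),c[1]+r*np.sin(a))
E
python3 - <<'E'
from p import *
g=pan((581.3,-58.3),136,140);print(g)
rows((211.6,-534.7,404.8,-68.4),[(g[0],g[1],350,46)])
E
```

```text
(np.float64(480.59242795258876), np.float64(38.9521718642596))
[np.float64(-1.997)] [np.float64(-434.3), np.float64(54.8), np.float64(461.3)]
```

carry_out:
  increments:
    - [[0,-1.997,0],[-434,55,461],0.25]
    - [[0,-1.997,0],[-434,55,461],0.25]
    - [[0,-1.997,0],[-434,55,461],0.25]
    - [[0,-1.997,0],[-434,55,461],0.25]
    - [[0,-1.997,0],[-434,55,461],0.25]
    - [[0,-1.997,0],[-434,55,461],0.25]
    - [[0,-1.997,0],[-434,55,461],0.25]
    - [[0,-1.997,0],[-434,55,461],0.25]
    - [[0,-1.997,0],[-434,55,461],0.25]
    - [[0,-1.997,0],[-434,55,461],0.25]

```text
time_s: 0.93
ee_pos: [388.0, -156.9, 368.5]
ee_rot: [-90.0, -0.0, 3.5]
force: [0.3, 0.5, 0.1]
gripper_width: 68.4
```

carry_out:
  increments:
    - [[0,0,0],[0,0,0],0.25]
    - [[0,0,0],[0,0,0],0.25]
    - [[0,0,0],[0,0,0],0.25]

```text
time_s: 1.18
ee_pos: [387.9, -158.9, 368.6]
ee_rot: [-90.0, 0.0, 3.2]
force: [0.9, 0.6, 0.3]
gripper_width: 68.1
```

```bash
python3 - <<'E'
from p import *
from workcell import env
s=env.state();print(s["ee_pos"],s["ee_rot"])
rows((*s["ee_pos"],s["ee_rot"][2]),[(480.6,39,330,46)])
E
```

```text
[ 387.85765555 -158.93149696  368.552676  ] [-9.00261746e+01  3.46597548e-02  3.21824013e+00]
[np.float64(-0.747)] [np.float64(103.7), np.float64(38.6), np.float64(192.4)]
```

carry_out:
  increments:
    - [[0,-0.747,0],[104,39,192],0.25]
    - [[0,-0.747,0],[104,39,192],0.25]
    - [[0,-0.747,0],[104,39,192],0.25]
    - [[0,-0.747,0],[104,39,192],0.25]
    - [[0,-0.747,0],[104,39,192],0.25]
    - [[0,-0.747,0],[104,39,192],0.25]
    - [[0,-0.747,0],[104,39,192],0.25]
    - [[0,-0.747,0],[104,39,192],0.25]
    - [[0,-0.747,0],[104,39,192],0.25]

```text
time_s: 1.93
ee_pos: [480.8, 36.8, 329.7]
ee_rot: [-90.0, 0.1, 45.7]
force: [-0.3, 0.0, 0.8]
gripper_width: 68.4
```

```bash
python3 - <<'E'
from h import *
s=env.state();print(s["ee_pos"],s["ee_rot"])
f=grab("wrist");cv2.imwrite('pics/w1.png',f["frame"])
H=np.array(f["hand_eye"]);print(H.round(2))
K=f["camera_matrix"]
Rt=R.from_euler('xyz',s["ee_rot"],degrees=True).as_matrix()
hsv=cv2.cvtColor(f["frame"],cv2.COLOR_BGR2HSV)
z=f["z_map"];v,u=np.indices(z.shape)
P=np.stack([(u-K[0,2])/K[0,0]*z,(v-K[1,2])/K[1,1]*z,z],-1)@H[:3,:3].T+H[:3,3]
W=P@Rt.T+s["ee_pos"]
m=(hsv[...,1]>110)&(hsv[...,0]<16)&(z>0)&(abs(W[...,2]-85)<6)&(W[...,0]>400)
q=W[m];l=cv2.fitLine(q[:,:2].astype(np.float32),cv2.DIST_HUBER,0,.01,.01).ravel()
print(len(q),np.median(q[:,2]),l,np.degrees(np.arctan2(l[1],l[0])))
E
```

```text
[480.77954798  36.81340573 329.69242198] [-9.00062289e+01  5.02899529e-02  4.57357804e+01]
[[ 1.000e+00  0.000e+00 -0.000e+00  2.000e-02]
 [ 0.000e+00 -2.700e-01  9.600e-01  1.974e+01]
 [ 0.000e+00 -9.600e-01 -2.700e-01  7.581e+01]
 [ 0.000e+00  0.000e+00  0.000e+00  1.000e+00]]
3726 84.91795380709215 [  0.70435995  -0.709843   471.95993     48.356365  ] -45.222137
```

View pics/w1.png

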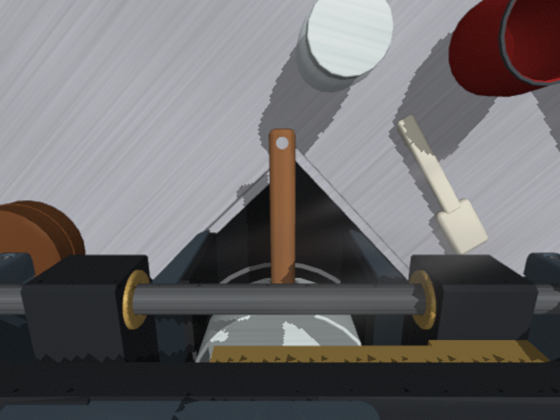

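carry_out:
  increments:
    - [[0,0,0],[2,30,0],0.3]
    - [[0,0,0],[2,60,0],0.3]
    - [[0,0,0],[2,80,0],0.3]
    - [[0,0,0],[2,80,0],0.5]
    - [[0,0,0],[2,80,0],0.7]
    - [[0,0,0],[2,80,0],0.9]
    - [[0,0,0],[2,80,0],0.9]
    - [[0,0,0],[2,80,0],0.9]
    - [[0,0,0],[2,80,0],0.9]
  force: 25

```text
time_s: 2.73
ee_pos: [482.7, 40.0, 250.8]
ee_rot: [-90.1, -0.1, 46.0]
force: [-0.3, -0.4, -0.4]
gripper_width: 26.8
```

```bash
python3 - <<'E'
from m import *
f=grab("scene");print(pan(f,(581,-58)))
s=env.state();print(s["ee_pos"],s["ee_rot"],s["force"],s["torque"],s["gripper_width"],s["time_s"])
E
```

```text
(array([581.0664002 , -58.81886888]), np.float64(73.05534382501773), 196, [(14, array([483. ,  42.5,  80.7]), np.float64(134.1), np.float64(148.3)), (197, array([591.5, -71.2,  81.1]), np.float64(-49.9), np.float64(128.8))])
[482.55762673  40.03856674 250.52512232] [-9.00719678e+01 -6.90706617e-02  4.60004039e+01] [-0.13018323  0.27810508  0.31007099] [ 0.02241525 -0.16058567 -0.03471574] 22.55276183038112 2.7833
```

carry_out:
  increments:
    - [[0,0,0],[0,0,0],1.0]
    - [[0,0,0],[0,0,0],1.0]
    - [[0,0,0],[0,0,0],1.0]
    - [[0,0,0],[0,0,0],1.0]
  force: 30

```text
time_s: 3.12
ee_pos: [482.4, 40.0, 250.2]
ee_rot: [-90.0, -0.0, 46.0]
force: [-1.2, -2.2, 6.9]
gripper_width: 17.7
```

```bash
python3 - <<'E'
from p import *
from workcell import env
s=env.state();print(s["ee_pos"],s["ee_rot"],s["force"],s["gripper_width"])
x,y,z=s["ee_pos"];yw=s["ee_rot"][2]
c0=np.array([581.2,-58.5]);c1=np.array([571,-60.]);v=np.array([x,y])-c0
P=[]
for k in range(1,11):
    a=-45.5*k/10;t=np.radians(a);c=c0+(c1-c0)*k/10
    q=c+np.array([[np.cos(t),-np.sin(t)],[np.sin(t),np.cos(t)]])@v
    P.append((*q,z,yw+a))
rows((x,y,z,yw),P);print(P[-1],np.degrees(np.arctan2(v[1],v[0])))
E
```

```text
[482.40556331  39.97410944 250.24667936] [-9.00299419e+01 -2.66960180e-03  4.59981622e+01] [-1.22240789 -2.23898883  6.93648166] 17.747489470819744
[np.float64(0.079)] [np.float64(10.2), np.float64(-0.0), np.float64(0.0)]
[np.float64(0.159)] [np.float64(20.4), np.float64(-0.0), np.float64(-0.8)]
[np.float64(0.238)] [np.float64(30.4), np.float64(-0.0), np.float64(-2.6)]
[np.float64(0.318)] [np.float64(40.2), np.float64(-0.0), np.float64(-5.1)]
[np.float64(0.397)] [np.float64(49.7), np.float64(-0.0), np.float64(-8.6)]
[np.float64(0.476)] [np.float64(58.8), np.float64(-0.0), np.float64(-12.8)]
[np.float64(0.556)] [np.float64(67.6), np.float64(-0.0), np.float64(-17.8)]
[np.float64(0.635)] [np.float64(75.8), np.float64(-0.0), np.float64(-23.5)]
[np.float64(0.715)] [np.float64(83.5), np.float64(-0.0), np.float64(-29.9)]
[np.float64(0.794)] [np.float64(90.7), np.float64(-0.0), np.float64(-37.0)]
(np.float64(571.9907668518265), np.float64(79.486591943051), np.float64(250.24667936258084), np.float64(0.4981621690760605)) 135.09303755533355
```

carry_out:
  increments:
    - [[0,0.079,0],[10.2,0,0],1.0]
    - [[0,0.159,0],[20.4,0,-0.8],1.0]
    - [[0,0.238,0],[30.4,0,-2.6],1.0]
    - [[0,0.318,0],[40.2,0,-5.1],1.0]
    - [[0,0.397,0],[49.7,0,-8.6],1.0]
    - [[0,0.476,0],[58.8,0,-12.8],1.0]
    - [[0,0.556,0],[67.6,0,-17.8],1.0]
    - [[0,0.635,0],[75.8,0,-23.5],1.0]
    - [[0,0.715,0],[83.5,0,-29.9],1.0]
    - [[0,0.794,0],[90.7,0,-37],1.0]

```text
time_s: 3.95
ee_pos: [570.6, 80.7, 250.1]
ee_rot: [-89.9, 0.3, 0.2]
force: [-8.1, 3.7, 8.5]
gripper_width: 18.0
```

carry_out:
  increments:
    - [[0,0,0],[0,0,0],1.0]
    - [[0,0,0],[0,0,0],1.0]
    - [[0,0,0],[0,0,0],1.0]

```text
time_s: 4.2
ee_pos: [571.6, 80.2, 250.2]
ee_rot: [-89.9, 0.1, 0.4]
force: [-3.8, 2.7, 6.8]
gripper_width: 18.2
```

```bash
python3 - <<'E'
from m import *
s=env.state();print(s["ee_pos"],s["ee_rot"],s["force"],s["torque"],s["gripper_width"],s["time_s"])
f=grab("scene");print(pan(f,(571,-60)));cv2.imwrite('pics/s2.png',f["frame"])
E
```

```text
[571.57949802  80.21417672 250.24711313] [-8.99150277e+01  8.48466469e-02  4.32182107e-01] [-3.75584775  2.73075523  6.80082379] [ 0.22822084  0.49300135 -0.36793713] 18.185825319827035 4.2
(array([572.46248378, -59.79942288]), np.float64(73.12405736748055), 194, [(39, array([568.3,  89.7,  81.7]), np.float64(91.6), np.float64(190.6)), (189, array([572.5, -89.8,  81.7]), np.float64(-90.0), np.float64(129.5))])
```

View pics/s2.png

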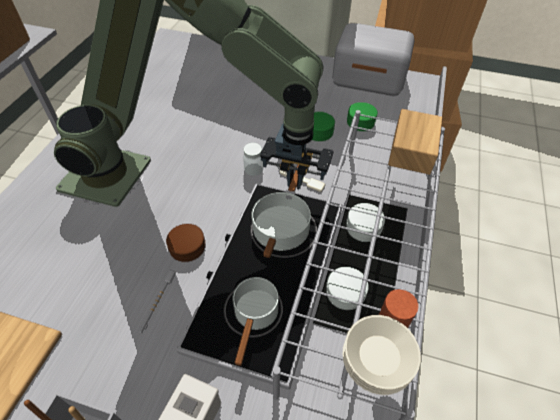

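carry_out:
  increments:
    - [[0,0,0],[0,0,0],0.7]
    - [[0,0,0],[0,0,0],0.4]
    - [[0,0,0],[0,0,0],0.4]
    - [[0,0,0],[0,0,0],0.4]
    - [[0,0,0],[0,-30,0],0.4]
    - [[0,0,0],[0,-70,0],0.4]
    - [[0,0,0],[-1,-80,-40],0.4]
    - [[0,0,0],[-1,-80,-80],0.4]
    - [[0,0,0],[-1,-80,-120],0.4]
    - [[0,0,0],[-1,-80,-160],0.4]

```text
time_s: 5.08
ee_pos: [572.3, -81.8, 330.1]
ee_rot: [-90.0, -0.1, 0.6]
force: [0.3, 0.4, -0.0]
gripper_width: 54.5
```

carry_out:
  increments:
    - [[0,0,0],[0,0,-40],0.4]
    - [[0,0,0],[0,0,-84],0.4]
    - [[0,0,0],[0,0,-84],0.4]
    - [[0,0,0],[0,0,-84],0.4]
    - [[0,0,0],[0,0,-84],0.4]

```text
time_s: 5.5
ee_pos: [573.1, -164.3, 329.3]
ee_rot: [-90.0, 0.0, 0.5]
force: [0.7, 0.5, -0.3]
gripper_width: 54.7
```

```bash
python3 - <<'E'
from m import *
s=env.state();print(s["ee_pos"],s["ee_rot"],s["force"],s["torque"],s["gripper_width"],s["time_s"])
for n in("top","scene"):
    f=grab(n);print(pan(f,(572,-60)))
f=grab("wrist");cv2.imwrite('pics/w2.png',f["frame"])
E
```

```text
[ 573.06480581 -164.30273215  329.3036126 ] [-8.99519013e+01  4.17338095e-02  4.61216857e-01] [ 0.65274808  0.49027314 -0.27682545] [-0.00636474 -0.09322614 -0.00261582] 54.6838418399246 5.5
(array([572.32066791, -58.43231935]), np.float64(73.10993272505488), 133, [(90, array([572.8, 105.2,  84.6]), np.float64(89.8), np.float64(192.3)), (91, array([571.8,  52.4,  84.3]), np.float64(90.2), np.float64(129.6))])
(array([572.17135622, -59.37837177]), np.float64(73.37523643344069), 91, [(93, array([571.5, 106.3,  81.8]), np.float64(90.2), np.float64(204.2)), (189, array([572.6, -91. ,  81.7]), np.float64(-89.2), np.float64(129.9))])
```

View pics/w2.png

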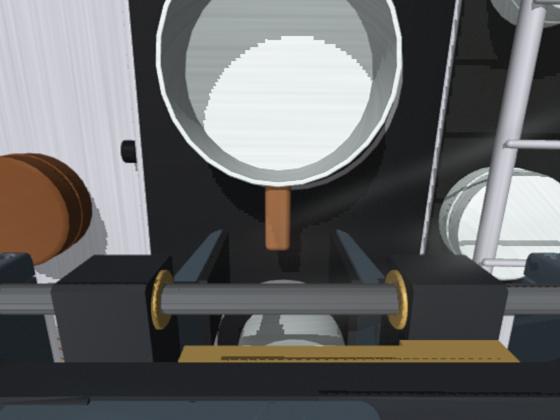

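Wrist view: the lug spans columns 266–290 and sits centred between the open fingers, with its tip at row 248. The pan is at (572,-59) with the handle at 90°. I'll go down and close on the lug.

carry_out:
  increments:
    - [[0,0,0],[-1,30,1],0.4]
    - [[0,0,0],[-1,60,1],0.4]
    - [[0,0,0],[-1,79,1],0.4]
    - [[0,0,0],[-1,79,1],0.6]
    - [[0,0,0],[-1,79,1],0.8]
    - [[0,0,0],[-1,79,1],1.0]
    - [[0,0,0],[-1,79,1],1.0]
    - [[0,0,0],[-1,79,1],1.0]
    - [[0,0,0],[-1,79,1],1.0]
    - [[0,0,0],[-1,79,1],1.0]
  force: 35

```text
time_s: 6.48
ee_pos: [572.4, -163.4, 252.0]
ee_rot: [-90.0, -0.1, 0.5]
force: [-0.4, 0.4, 5.0]
gripper_width: 18.0
```

carry_out:
  increments:
    - [[0,0,0],[0,0,0],1.0]
    - [[0,0,0],[0,0,0],1.0]

```text
time_s: 6.65
ee_pos: [572.4, -163.4, 251.9]
ee_rot: [-90.0, -0.1, 0.5]
force: [-2.0, 0.4, 5.4]
gripper_width: 17.9
```

```bash
cat > arc.py <<'E'
from p import *
from workcell import env
s=env.state();print(s["ee_pos"],s["ee_rot"],s["force"],s["gripper_width"])
x,y,z=s["ee_pos"];yw=s["ee_rot"][2]
c0=np.array([572.2,-59.]);c1=np.array([580,-61.]);v=np.array([x,y])-c0
for lo in(0,10):
  P=[]
  for k in range(0,21):
    a=-94*k/20;t=np.radians(a);c=c0+(c1-c0)*k/20
    q=c+np.array([[np.cos(t),-np.sin(t)],[np.sin(t),np.cos(t)]])@v
    P.append((*q,z,yw+a))
  rows(P[lo],P[lo+1:lo+11]);print(P[lo+10])
E
python3 arc.py
```

```text
[ 572.37700847 -163.44170789  251.94963117] [-90.02285542  -0.09844356   0.4995399 ] [-2.02709752  0.39245037  5.43030019] 17.947708285190178
[np.float64(0.082)] [np.float64(-8.2), np.float64(-0.0), np.float64(0.3)]
[np.float64(0.164)] [np.float64(-16.3), np.float64(-0.0), np.float64(1.3)]
[np.float64(0.246)] [np.float64(-24.3), np.float64(-0.0), np.float64(3.0)]
[np.float64(0.328)] [np.float64(-32.1), np.float64(-0.0), np.float64(5.4)]
[np.float64(0.41)] [np.float64(-39.6), np.float64(-0.0), np.float64(8.4)]
[np.float64(0.492)] [np.float64(-46.9), np.float64(-0.0), np.float64(12.1)]
[np.float64(0.574)] [np.float64(-53.9), np.float64(-0.0), np.float64(16.4)]
[np.float64(0.656)] [np.float64(-60.5), np.float64(-0.0), np.float64(21.3)]
[np.float64(0.738)] [np.float64(-66.6), np.float64(-0.0), np.float64(26.8)]
[np.float64(0.82)] [np.float64(-72.3), np.float64(-0.0), np.float64(32.7)]
(np.float64(499.83688982203586), np.float64(-131.35852930157907), np.float64(251.94963117460208), np.float64(-46.50046009690282))
[np.float64(0.082)] [np.float64(-8.2), np.float64(-0.0), np.float64(0.6)]
[np.float64(0.164)] [np.float64(-16.4), np.float64(-0.0), np.float64(2.0)]
[np.float64(0.246)] [np.float64(-24.4), np.float64(-0.0), np.float64(4.0)]
[np.float64(0.328)] [np.float64(-32.3), np.float64(-0.0), np.float64(6.7)]
[np.float64(0.41)] [np.float64(-39.9), np.float64(-0.0), np.float64(10.0)]
[np.float64(0.492)] [np.float64(-47.2), np.float64(-0.0), np.float64(14.0)]
[np.float64(0.574)] [np.float64(-54.2), np.float64(-0.0), np.float64(18.6)]
[np.float64(0.656)] [np.float64(-60.8), np.float64(-0.0), np.float64(23.9)]
[np.float64(0.738)] [np.float64(-67.0), np.float64(-0.0), np.float64(29.6)]
[np.float64(0.82)] [np.float64(-72.7), np.float64(-0.0), np.float64(35.9)]
(np.float64(475.8003593785529), np.float64(-53.89109203450395), np.float64(251.94963117460208), np.float64(-93.50046009690281))
```

carry_out:
  increments:
    - [[0,0.082,0],[-8.2,0,0.3],1.0]
    - [[0,0.164,0],[-16.3,0,1.3],1.0]
    - [[0,0.246,0],[-24.3,0,3],1.0]
    - [[0,0.328,0],[-32.1,0,5.4],1.0]
    - [[0,0.41,0],[-39.6,0,8.4],1.0]
    - [[0,0.492,0],[-46.9,0,12.1],1.0]
    - [[0,0.574,0],[-53.9,0,16.4],1.0]
    - [[0,0.656,0],[-60.5,0,21.3],1.0]
    - [[0,0.738,0],[-66.6,0,26.8],1.0]
    - [[0,0.82,0],[-72.3,0,32.7],1.0]

```text
time_s: 7.48
ee_pos: [499.8, -132.0, 251.9]
ee_rot: [-90.0, -0.2, -46.7]
force: [-0.1, -3.9, 5.4]
gripper_width: 17.9
```

carry_out:
  increments:
    - [[0,0.082,0],[-8.2,0,0.6],1.0]
    - [[0,0.164,0],[-16.4,0,2],1.0]
    - [[0,0.246,0],[-24.4,0,4],1.0]
    - [[0,0.328,0],[-32.3,0,6.7],1.0]
    - [[0,0.41,0],[-39.9,0,10],1.0]
    - [[0,0.492,0],[-47.2,0,14],1.0]
    - [[0,0.574,0],[-54.2,0,18.6],1.0]
    - [[0,0.656,0],[-60.8,0,23.9],1.0]
    - [[0,0.738,0],[-67,0,29.6],1.0]
    - [[0,0.82,0],[-72.7,0,35.9],1.0]

```text
time_s: 8.32
ee_pos: [475.1, -54.6, 251.9]
ee_rot: [-90.0, -0.2, -93.6]
force: [-5.1, -5.4, 9.5]
gripper_width: 17.8
```

carry_out:
  increments:
    - [[0,0,0],[0,0,0],1.0]
    - [[0,0,0],[0,0,0],1.0]
    - [[0,0,0],[0,0,0],1.0]

```text
time_s: 8.57
ee_pos: [475.5, -54.1, 251.9]
ee_rot: [-90.0, -0.0, -93.5]
force: [-2.9, -1.5, 10.1]
gripper_width: 17.6
```

```bash
python3 - <<'E'
from m import *
s=env.state();print(s["ee_pos"],s["ee_rot"],s["force"],s["torque"],s["gripper_width"],s["time_s"])
for n in("top","scene"):
    f=grab(n);print(pan(f,(580,-60)));cv2.imwrite(f'pics/{n}3.png',f["frame"])
E
```

```text
[475.45840484 -54.09965163 251.90601044] [-8.99635586e+01 -3.10649726e-02 -9.34817824e+01] [-2.86264328 -1.49627203 10.07692915] [-0.09224119  0.63271432 -0.27176472] 17.630696994411853 8.5667
(array([582.62609199, -63.01119374]), np.float64(73.04022244695186), 113, [(126, array([746.7, -73.5,  85.1]), np.float64(-3.6), np.float64(202.6)), (44, array([691. , -69.2,  85.6]), np.float64(-3.3), np.float64(129.5))])
(array([582.367811  , -63.77521234]), np.float64(73.36412278415747), 169, [(218, array([750.1, -77.4,  79.9]), np.float64(-4.6), np.float64(205.0)), (133, array([636.1, -69.2,  80.7]), np.float64(-5.7), np.float64(129.7))])
```

View pics/scene3.png

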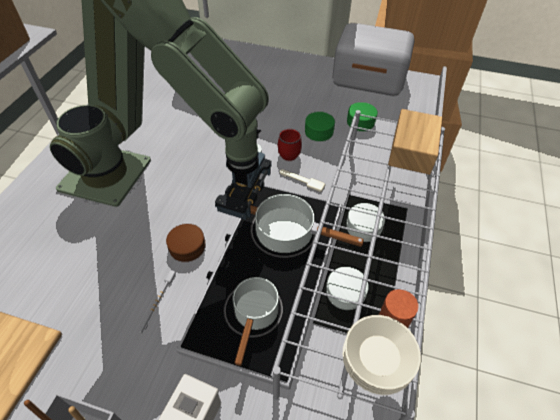

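The handle points into the gap, with clearance of about 43 mm or more to each tin, and the pan axis is about 3.5 mm from the ring centre. I'll release and back off.

carry_out:
  increments:
    - [[0,0,0],[0,-1,0],0.8]
    - [[0,0,0],[0,-1,0],0.6]
    - [[0,0,0],[0,-1,0],0.4]
    - [[0,0,0],[0,-1,0],0.4]
    - [[0,0,0],[0,-1,0],0.4]
    - [[0,0,0],[0,-30,0],0.4]
    - [[0,0,0],[0,-70,0],0.4]
    - [[0,0,0],[0,-110,-20],0.4]
    - [[0,0,0],[0,-130,-60],0.4]
    - [[0,0,0],[0,-130,-80],0.4]

```text
time_s: 9.5
ee_pos: [395.0, -49.0, 384.4]
ee_rot: [-89.6, -0.0, -93.4]
force: [0.2, 0.7, -0.1]
gripper_width: 54.9
```

carry_out:
  increments:
    - [[0,0,0],[0,0,0],0.4]
    - [[0,0,0],[0,0,0],0.4]
    - [[0,0,0],[0,0,0],0.4]
    - [[0,0,0],[0,0,0],0.4]

```text
time_s: 9.83
ee_pos: [396.5, -49.2, 380.3]
ee_rot: [-90.0, -0.0, -93.4]
force: [0.1, -0.0, 1.0]
gripper_width: 54.8
```

```bash
python3 - <<'E'
from m import *
s=env.state();print(s["ee_pos"],s["force"],s["gripper_width"],s["time_s"])
for n in("top","scene"):
    f=grab(n);W=world(f);print(pan(f,(582,-63)))
    for nm,px in(("L",{"top":(265,140),"scene":(365,220)}[n]),("R",{"top":(334,142),"scene":(347,288)}[n])):
        u,v=px;p=W[v-22:v+23,u-25:u+26].reshape(-1,3)
        q=p[(p[:,2]>34)&(p[:,2]<60)];zt=np.median(q[:,2]);q=q[abs(q[:,2]-zt)<5]
        print(nm,cv2.minEnclosingCircle(cv2.convexHull(q[:,:2].astype(np.float32))))
    if n=="top":cv2.imwrite('pics/top4.png',f["frame"])
E
```

```text
[396.51982591 -49.15165954 380.2523247 ] [ 0.10341053 -0.01990925  0.96030632] 54.8361466550072 9.8333
(array([582.95579536, -63.04891025]), np.float64(73.29033661496676), 149, [(123, array([747.4, -73.5,  85.2]), np.float64(-3.6), np.float64(201.2)), (137, array([548.8, -60.3,  84.9]), np.float64(175.4), np.float64(129.5))])
L ((782.7869873046875, 32.182350158691406), 48.81108474731445)
R ((774.5933227539062, -177.65480041503906), 48.93162536621094)
(array([582.85065944, -63.81935722]), np.float64(73.15000026315343), 199, [(213, array([750.2, -77.5,  79.9]), np.float64(-4.7), np.float64(204.5)), (205, array([580.6, -66.1,  80.6]), np.float64(-134.6), np.float64(129.3))])
L ((783.8543701171875, 30.687545776367188), 49.931007385253906)
R ((775.0601196289062, -177.5765838623047), 49.395599365234375)
```

View pics/top4.png

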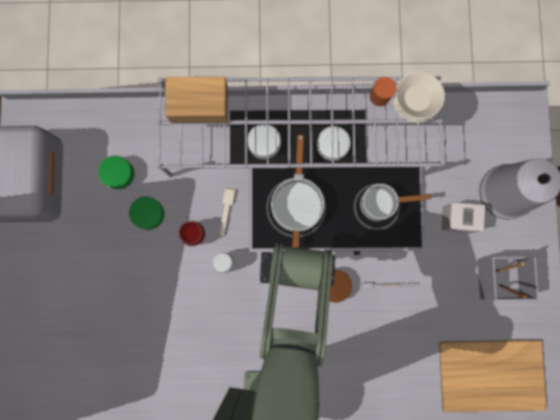

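The top view after release shows the handle tip at (300,137), between the tins at (264,140) and (334,142). The other things look to be where they were. I'm handing it in.

```bash
python3 -c "
from workcell import env
print(env.job_done())"
```

```text
the job is handed in; nothing more can be done
None
```

The saucepan's handle is now tucked under the wire shelf and points into the gap between the two tins. I handed the job in at about 10 s of the 48 s allowed, with the gripper open and clear of everything.

I pinched the long handle and turned the pan from about 135° to 90° round the open +y side. Then I pinched the helper lug and turned it on to about -4°. The gripper height was held constant throughout. The pan shifted about 10 mm towards the robot during the first turn, to clear the shelf, and went back during the second.

Last checks, after letting go:
- **Ring:** the pan's axis measures (583, -63) and the ring's centre (580, -61). That is about 4 mm off, with 18 mm allowed.
- **Handle:** it points at about -4°, roughly 43 mm or more clear of each tin.
- **Tins:** both are within about 1 mm of where they started.
- **Other things:** the milk pan and the rest look unmoved in the top view. I did not measure them.
- **Forces:** no wrist force reading passed about 11 N.

The two cameras disagreed by about 1° on the handle angle (-3.6° and -4.7°) and under 1 mm on the pan's centre. No check failed.

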